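# Snap the pan hanger onto the weighing bar

### The job

Take the smaller of the two white spring-clip pan hangers, press it down, open side first, onto the sprung bar of the weighing frame, about 5 cm clear of the stop collar, until it snaps fully home. Then slide it along the bar until it just touches the stop collar, and let go. The bar is a load sensor: press gently, feel for the snap and stop there, do not shift the collar, and leave everything else where it is.

Things in the scene. Friction and masses are not known exactly. Their poses are not given: they have to be found in the camera images.
- clip: The smaller hanger: white plastic C-clip, 70 mm tall, 70 g, standing gap down on two steel wire loops. Origin between its feet at bench level; z up, y along the bore. Symmetric: either way round fits. Saddle, z = 26 to 36 mm: 20 mm in x, 40 mm in y (its ends at y = -20 and +20 meet the stop). Wire loops reach 26 mm out in x, 16 mm in y, z = 0 to 33.
- clip_bore (a point): Centre of the clip's bore, 20 mm above its origin, on the bar's axis when fully home: the bar touches the saddle and the two sprung jaws below grip it. Their rounded lips leave a gap of 7.8 mm that must spread over the 12 mm bar; they first touch it when this point is 10.6 mm above the bar's axis.
- clip_fin (a point): Grasp point in the middle of the fin on top, 58 mm above the clip's origin, 38 mm above clip_bore. The fin is 12 mm thick in x, 26 mm long in y, from 36 to 70 mm above the clip's origin.
- bar: Polished bar, 12 mm across, 310 mm long, between two posts. Origin at mid length on its axis, 145 mm above the bench; y along it to the stop's end, z up. On springs: pressed, it sinks over 10 mm before the clip's jaws give, at some 8 to 13 N (varies); then the push drops at once by newtons. Over 14 N overloads it. A clip on it slides with a drag of some newtons, and lifts it along.
- stop_face (a point): Centre of the stop collar's face towards mid length (bar -y); axes as the bar's. The collar is a dark steel ring on the bar, 28 mm across, 16 mm long, with a small screw on top. The clip touches it when clip_bore is 20 mm from this point along the bar. Only friction holds the collar: it slips at about 8 N.
- clip_big: Bystander: a clip of the same form and material, 1.3 times as large (91 mm tall, rigid, bore for a thicker bar). Origin between its feet at bench level. Do not use it; leave it where it is.
- pan: Bystander: aluminium sample pan, 90 mm across, 10 mm tall. Origin under its centre.
- bottle: Bystander: amber bottle, 56 mm across, 130 mm tall. Origin under its centre.
- beaker: Bystander: glass beaker, 68 mm across, 85 mm tall. Origin under its centre.
- spatula: Bystander: steel spatula lying on the bench. Origin under it.
- carton: Bystander: green drink carton 45 x 65 x 120 mm in the white tray. Origin under its centre.
- jar: Bystander: sample jar, 60 mm across, 60 mm tall, in the white tray. Origin under its centre.
- collar: Bystander: loose dark steel ring, 44 mm across, 12 mm tall, on the bench. Origin under its centre.
Mind the look-alikes: they are no part of the job. Leave any green or turquoise look-alike of the clip alone.

How it is judged:
On the way, in this order (a step that is already met when the one before it is completed fails the run):
1. the clip is snapped fully home on the bar, its near end at least 25 mm from the stop collar (x of clip_bore in the frame of bar between -0.003 and 0.003 m and z of clip_bore in the frame of bar between -0.003 and 0.003 m and angle between the y axis of clip and the y axis of bar, either way round below 0.15 rad and angle between clip's own z axis and vertical below 0.35 rad and y of clip_bore in the frame of stop_face below -0.045 m), for 0.2 s.
2. the clip, still home on the bar, has been slid up to the stop collar (gap under 2.5 mm) (x of clip_bore in the frame of bar between -0.003 and 0.003 m and z of clip_bore in the frame of bar between -0.003 and 0.003 m and angle between the y axis of clip and the y axis of bar, either way round below 0.15 rad and angle between clip's own z axis and vertical below 0.35 rad and y of clip_bore in the frame of stop_face above -0.0225 m), for 0.2 s.
At the end, for the whole second after the job is handed in: The clip is home on the bar (bore centre within 3 mm of the bar's axis, upright within 20 degrees), its end within 2.5 mm of the stop collar, the collar less than 4 mm from where it started, the clip released and at rest (all of step 2 and distance of stop_face from where it was at the start of the episode below 0.004 m and linear speed of clip below 0.01 m/s and contact force between clip and the fingers below 0.1 N); the robot touches nothing.
It fails at once if the bar is overloaded: pressed down by more than 24 mm (over 14 N) (height (world z) of bar below 0.121 m).
It fails at once if a bystander is moved by more than 25 mm (distance of any of clip_big, pan, bottle, beaker, spatula, carton, jar, collar from where it was at the start of the episode above 0.025 m).
It also fails if it takes over 70 s, if anything falls off the work surface, if the arm or the gripper's body presses on something with over 40 N, if the wrist force passes 120 N, or if a joint passes its speed limit or range.

### The arm

A 6-joint arm with a two-finger parallel gripper is mounted at the origin on the work surface. World frame = base frame: x ahead of the robot, y to its left, z up, the work surface at z = 0. Lengths are in m, angles in rad, forces in N, time in s.
With the tool pointing down it reaches from about 0.375 to 0.75 m from the base axis. Payload 9 kg.
Tool frame: the origin (TCP) lies on the centre line of the jaws, within the pads' length; the fingertips stand 8 mm ahead of it and the grasp point (between the pads) lies 11 mm behind it; z points along the fingers, y is the line along which they close (so a half turn about z gives the same grasp; the last joint's range is limited). The gripper opens to 85 mm and grips with 20 to 120 N. Pads are 22 mm wide; open, the fingers measure 114 mm over their backs; the gripper's body (76 mm by 85 mm) begins 54 mm behind the grasp point. The pads swing forward as they close: fully open they stand 13 mm farther back than shut.
Start: joints at [-0.218, 0.104, 0.097, 1.564, 0, 1.353], TCP at [0.6, 0, 0.239] pointing down, gripper open.
Joint ranges: [-2.99, 2.99], [-0.84, 1.86], [-1.1, 1.16], [-1.84, 2.11], [-1.51, 1.56], [-3.14, 3.14]. Speed limits (rad/s): [2.22, 2.22, 2.57, 3.14, 3.14, 3.14].

### API

Orientations are given as [roll, pitch, yaw] about the fixed x, y, z axes, in that order (R = Rz(yaw) Ry(pitch) Rx(roll)).
In Python, from station import r, claw, readout, snapshot, camera_info gives the robot as it stands. Calls block until the motion is done:
- r.move_to(position, orientation): joint-space move of the TCP to a pose.
- r.movel(position, ori=None, velocity=0.15, stop_force=None): straight line of the TCP; ori=None keeps the orientation; velocity is the mean speed in m/s. With stop_force (N) it stops when the force on the tool has changed by that much, and returns True; else False.
- r.movej(angles): joint-space move.
- claw.gripper_open() and claw.close(f_grip=None): open the fingers fully, or close them until they stop; f_grip is the grip in N (None keeps the last).
- r.dwell(seconds).
- r.ik(position, orientation): joint angles nearest the present ones, or None.
- readout.read_state(): the state.
- snapshot(name): name is "scene" or "side" or "wrist"; returns (picture, depth): 480x640x3 uint8, red, green, blue; 480x640 float32, m along the optical axis (not along the pixel's ray), 0 where there is no reading.
- camera_info(name): a dict with "fx", "fy", "cx", "cy" (pixels), "origin" and "attitude" of the camera in the world. Camera axes: x right, y down, z forward; pixel columns grow to the right and rows downward; lengths in m; the calibration is good to about 2 mm. A picture is of the moment at which its call begins: read the wrist's pose just before it. camera_info takes no time and is no camera call; for the wrist camera it gives the pose at the moment of the call.
A pose or a line that the arm cannot do raises r.PlanningError and nothing moves.
- r.hand_in(): hands the job in; it is judged then, once.
The state is a dict: "t": time; "joint_pos": joint angles; "joint_velocities": joint speeds; "effort": joint torques, N m; "tcp_pos": TCP position; "tool_rot": TCP orientation; "force": force on the tool from outside, world axes, zero at the start; "ft_torque": the same for the moment, N m; "grip_width": finger opening in m; "finger_force": force on a finger pad.
Only numpy, scipy, OpenCV 4.12 (cv2) and the standard library are available. Lean on these libraries where they do the work, as an engineer would, in place of code of your own. Each camera call takes 0.05 s, during which the arm holds its last target. There are 200 camera calls.

## Working session

There is one attempt and no reset: what is moved stays moved. The work goes in short steps, each a Python script; the robot and the scene stay as the last script left them, time stands still between calls to the robot, and variables do not carry over. Pictures are saved under pics/ and viewed, at most 10 in all, crops included, and the job is handed in when it is done.

```bash
mkdir -p pics; ls; cat > h.py <<'E'
import numpy as np, cv2
from station import r, claw, readout, snapshot, camera_info
from scipy.spatial.transform import Rotation as R
def shot(name,tag):
    ci=camera_info(name); im,d=snapshot(name)
    cv2.imwrite(f'pics/{tag}.png',im[:,:,::-1]); np.savez(f'pics/{tag}.npz',d=d,im=im,ci=np.array(ci,dtype=object))
def load(tag):
    z=np.load(f'pics/{tag}.npz',allow_pickle=True); return z['im'],z['d'],z['ci'].item()
def rot(a):
    a=np.array(a,float)
    return a if a.shape==(3,3) else (R.from_euler('xyz',a).as_matrix() if a.size==3 else R.from_quat(a).as_matrix())
def cloud(tag):
    im,d,ci=load(tag); v,u=np.mgrid[:480,:640]
    p=np.stack([(u-ci['cx'])/ci['fx']*d,(v-ci['cy'])/ci['fy']*d,d],-1)
    return p@rot(ci['attitude']).T+np.array(ci['origin'])
E
python3 - <<'E'
from h import *
shot('scene','sc0');shot('side','sd0')
for n in('scene','side','wrist'):print(camera_info(n))
print(readout.read_state())
E
```

```text
pics
{'fx': 501.75785834259676, 'fy': 501.75785834259676, 'cx': 320.99326592951957, 'cy': 245.47004737011582, 'origin': array([ 1.10702857, -0.30385117,  1.09483061]), 'attitude': array([-2.53518342,  0.0097245 ,  0.91693193])}
{'fx': 500.62165291042663, 'fy': 500.62165291042663, 'cx': 310.91569216480957, 'cy': 230.12385650717573, 'origin': array([ 0.01611252, -0.65149244,  0.82163407]), 'attitude': array([-2.20991681, -0.01356948, -0.63611541])}
{'fx': 352.2840878400849, 'fy': 352.2840878400849, 'cx': 320.1547632107482, 'cy': 232.44990079579932, 'origin': array([0.60007675, 0.08514624, 0.37321228]), 'attitude': array([2.80678541e+00, 1.58095861e-03, 7.00027538e-04])}
{'t': 0.1, 'joint_pos': array([-2.17702573e-01,  1.04629569e-01,  9.65324000e-02,  1.56390244e+00,
        2.31764842e-05,  1.35310817e+00]), 'joint_velocities': array([ 0.00031062, -0.00193269,  0.00253106,  0.0003483 , -0.001717  ,
        0.00075486]), 'effort': array([ 5.58294560e-03, -5.58208680e+01,  5.04719281e+01,  1.31238697e-02,
       -3.14059680e-04, -9.08449465e-05]), 'tcp_pos': array([5.99706362e-01, 7.99556694e-05, 2.38597890e-01]), 'tool_rot': array([-3.14042278e+00, -2.82505207e-04,  1.57078173e+00]), 'force': array([ 0.41028632, -0.45696412,  0.13472108]), 'ft_torque': array([-0.00720959, -0.03034627,  0.00984852]), 'finger_force': 0.0, 'grip_width': 0.08554925673198664}
```

View pics/sc0.png

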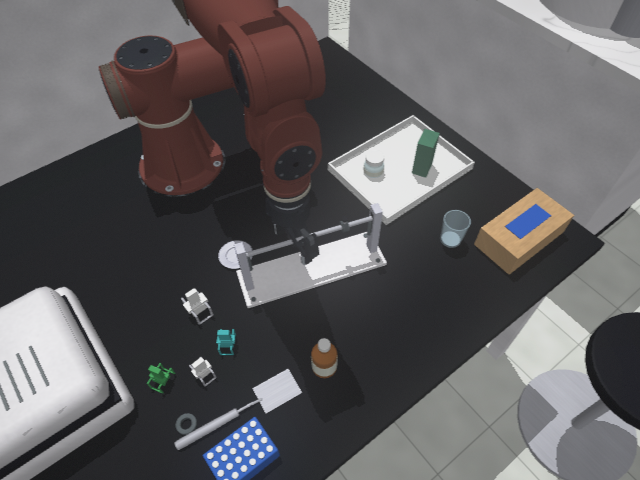

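View pics/sd0.png

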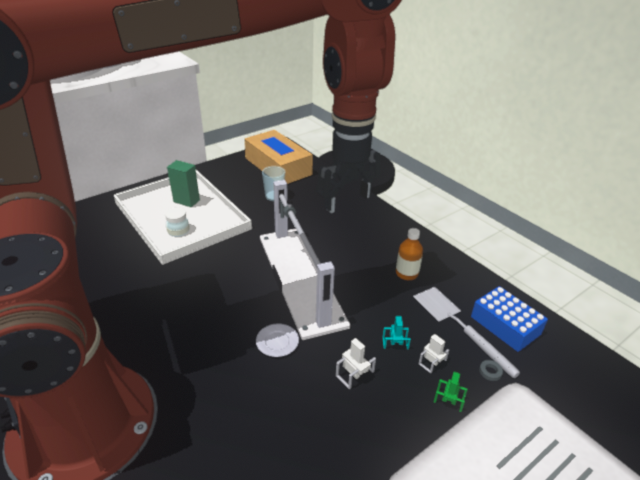

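Scene view candidates: white clip at (197,303) that looks larger, white clip at (202,371) that looks smaller, turquoise clip at (226,341), green clip at (158,377). I'll check the two white ones by height and look at both them and the bar in an enlarged crop.

```bash
python3 - <<'E'
from h import *
im,d,ci=load('sc0'); P=cloud('sc0')
for n,(u0,u1,v0,v1) in dict(A=(178,218,280,325),B=(188,218,352,388)).items():
    p=P[v0:v1,u0:u1].reshape(-1,3); c=im[v0:v1,u0:u1].reshape(-1,3); m=(c.min(1)>110)&(p[:,2]>.005)&(d[v0:v1,u0:u1].ravel()>0)
    q=p[m]; t=q[q[:,2]>q[:,2].max()-.006]; print(n,m.sum(),'zmax',q[:,2].max(),'top',t.mean(0),'min',q.min(0),'max',q.max(0))
Rm=rot(ci['attitude'])
def pr(p):
    c=Rm.T@(np.array(p)-ci['origin']); return ci['fx']*c[0]/c[2]+ci['cx'],ci['fy']*c[1]/c[2]+ci['cy']
print('tcp px',pr([.6,0,.239]))
for u,v in[(265,245),(280,241),(330,229),(345,226),(360,222)]: print(u,v,P[v-1:v+2,u].round(4).tolist())
a=cv2.resize(im[340:400,170:250],None,fx=5,fy=5,interpolation=2); b=cv2.resize(im[195:315,230:395],(400,290),interpolation=2)
o=np.zeros((600,800,3),np.uint8); o[:300,:400]=a; o[300:590,:400]=b
im2,_,_=load('sd0'); o[:400,400:]=cv2.resize(im2[310:410,330:430],(400,400),interpolation=2)
o[400:,400:]=cv2.resize(im2[180:260,250:410],(400,200),interpolation=2)
cv2.imwrite('pics/cr0.png',o[:,:,::-1])
E
```

```text
A 458 zmax 0.09525238970597938 top [ 0.46937672 -0.20360805  0.09141692] min [ 0.43638706 -0.23057687  0.00533202] max [ 0.50307869 -0.17825531  0.09525239]
B 315 zmax 0.07410624346076689 top [ 0.61610903 -0.27476177  0.07070735] min [ 0.59250754 -0.29447092  0.00556733] max [ 0.64369071 -0.25298572  0.07410624]
tcp px (np.float64(292.5335246934737), np.float64(248.15012666386585))
265 245 [[0.4039, 0.034, 0.0022], [0.4046, 0.0331, -0.0009], [0.4094, 0.0303, 0.0024]]
280 241 [[0.4174, 0.0731, 0.0019], [0.4183, 0.0722, -0.001], [0.5152, 0.019, 0.1495]]
330 229 [[0.5544, 0.1347, 0.1496], [0.5585, 0.1315, 0.1527], [0.5595, 0.1307, 0.1505]]
345 226 [[0.5713, 0.1662, 0.1534], [0.5752, 0.1629, 0.1562], [0.5741, 0.164, 0.1503]]
360 222 [[0.5826, 0.2028, 0.1512], [0.5819, 0.2037, 0.1458], [0.5846, 0.2014, 0.1465]]
```

View pics/cr0.png

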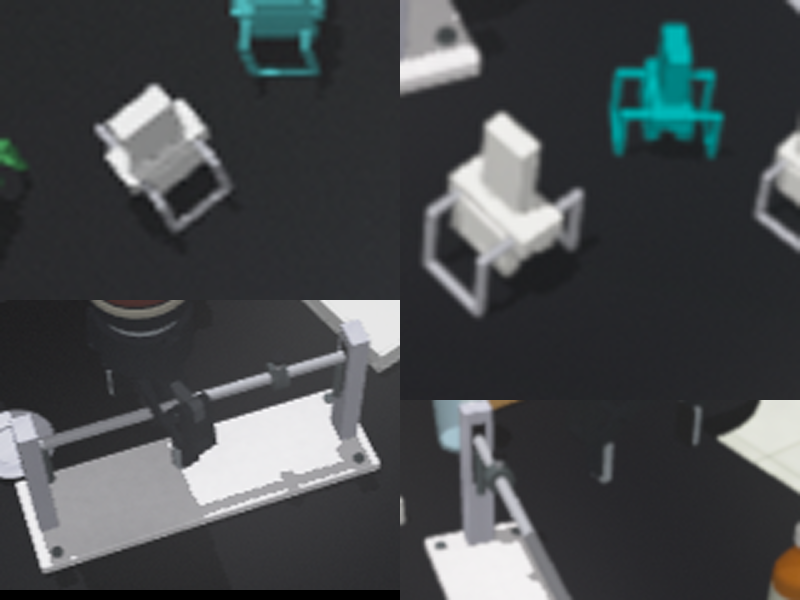

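Crop shows: B (scene 202,371) is the small white clip (measured 74 mm, vs about 93 mm for A), wires out to its sides. The stop collar is the dark ring at scene (345,226), with the bar clear towards the near post. Next is a wrist look above the clip, which also frees the scene camera's view of the bar.

```bash
python3 - <<'E'
from h import *
s=readout.read_state()
r.movel([.6,0,.30]); r.move_to([.616,-.26,.22],s['tool_rot']); r.dwell(.3)
shot('wrist','w1'); shot('scene','sc1'); shot('side','sd1')
im,d,ci=load('w1');P=cloud('w1')
m=(im.min(2)>110)&(P[...,2]>.058)&(d>0)&(np.hypot(P[...,0]-.616,P[...,1]+.275)<.06)
q=P[m]; v,u=np.nonzero(m); print('fin',m.sum(),q.mean(0),np.median(q[:,2]),u.mean(),v.mean(),cv2.minAreaRect(q[:,:2].astype(np.float32)*1000))
m2=(im.min(2)>110)&(P[...,2]>.03)&(P[...,2]<.041)&(d>0)&(np.hypot(P[...,0]-.616,P[...,1]+.275)<.06)
q=P[m2];print('saddle',m2.sum(),q.mean(0),cv2.minAreaRect(q[:,:2].astype(np.float32)*1000))
for tag in('sc1','sd1'):
    im,d,ci=load(tag);P=cloud(tag)
    m=(P[...,2]>.135)&(P[...,2]<.175)&(d>0)&(P[...,0]>.47)&(P[...,0]<.65)&(P[...,1]>-.12)&(P[...,1]<.26)
    q=P[m]; l=cv2.fitLine(q[:,:2].astype(np.float32),cv2.DIST_HUBER,0,.01,.01).ravel();print(tag,m.sum(),l)
    dv=l[:2]*np.sign(l[1]);n=np.array([dv[1],-dv[0]]);w=q[:,:2]-l[2:4];s=w@dv;t=w@n
    for a in np.arange(-.2,.2,.01):
        k=(s>=a)&(s<a+.01)
        if k.any():print('%.3f %d  t %.1f [%.1f %.1f] zmax %.1f  z %.1f'%(a,k.sum(),*(1000*np.array([np.median(t[k]),t[k].min(),t[k].max(),q[k,2].max(),np.median(q[k,2])]))))
a=cv2.resize(load('w1')[0],(533,400)); o=np.zeros((600,800,3),np.uint8); o[:400,:533]=a
i=load('sc1')[0]; o[300:600,400:]=cv2.resize(i[195:285,270:390],(400,300),interpolation=2)
cv2.imwrite('pics/cr1.png',o[:,:,::-1])
E
```

```text
fin 2083 [ 0.61499079 -0.25383863  0.2126505 ] 0.24749320982873474 316.1349015842535 316.0019203072492 ((611.9314575195312, -264.8921813964844), (44.156341552734375, 105.52465057373047), 85.71797943115234)
saddle 772 [ 0.61445564 -0.27051741  0.03432015] ((613.989013671875, -274.6314697265625), (51.033790588378906, 40.5330696105957), 5.41618537902832)
sc1 956 [0.30407625 0.9526477  0.5472859  0.0895899 ]
-0.190 11  t 8.7 [-10.4 11.8] zmax 174.3  z 159.1
-0.180 44  t 9.5 [7.3 11.7] zmax 174.9  z 156.1
-0.170 44  t 9.1 [-16.9 12.6] zmax 175.0  z 153.5
-0.160 24  t -1.9 [-9.7 2.6] zmax 154.8  z 149.2
-0.150 23  t -2.0 [-8.1 1.9] zmax 155.5  z 149.9
-0.140 24  t -1.7 [-8.4 1.7] zmax 152.5  z 149.9
-0.130 23  t -1.6 [-10.4 3.1] zmax 155.4  z 149.7
-0.120 23  t -2.1 [-12.8 1.4] zmax 154.6  z 149.6
-0.110 21  t -3.1 [-10.1 1.9] zmax 153.8  z 150.1
-0.100 22  t -2.2 [-10.5 1.6] zmax 153.7  z 150.6
-0.090 25  t -2.8 [-9.0 2.3] zmax 155.2  z 148.7
-0.080 21  t -1.3 [-9.7 2.2] zmax 154.6  z 150.2
-0.070 23  t -1.9 [-12.7 2.4] zmax 153.0  z 150.7
-0.060 22  t -2.2 [-8.6 2.6] zmax 154.2  z 149.6

[... 2007 characters left out ...]
-2.9 7.7] zmax 152.6  z 151.0
0.060 12  t 0.9 [-3.8 6.8] zmax 154.3  z 150.5
0.070 15  t 0.4 [-3.4 7.1] zmax 152.3  z 150.0
0.080 13  t 1.4 [-3.1 7.3] zmax 153.1  z 151.6
0.090 16  t -0.9 [-3.3 6.9] zmax 154.2  z 149.7
0.100 15  t 0.5 [-5.4 9.6] zmax 152.9  z 150.2
0.110 87  t 0.2 [-11.0 15.9] zmax 174.3  z 153.6
0.120 22  t -4.4 [-10.9 15.6] zmax 170.9  z 155.5
0.130 3  t 4.1 [-3.8 11.1] zmax 174.1  z 156.4
0.140 8  t -0.5 [-2.7 3.1] zmax 154.8  z 150.5
0.150 12  t -0.7 [-3.8 4.3] zmax 151.9  z 150.8
0.160 10  t 0.3 [-4.0 6.0] zmax 153.4  z 151.2
0.170 11  t 1.2 [-3.1 8.2] zmax 153.9  z 149.8
0.180 42  t -0.2 [-13.2 16.1] zmax 174.6  z 155.4
0.190 121  t 1.1 [-13.3 18.7] zmax 174.4  z 157.7
```

View pics/cr1.png

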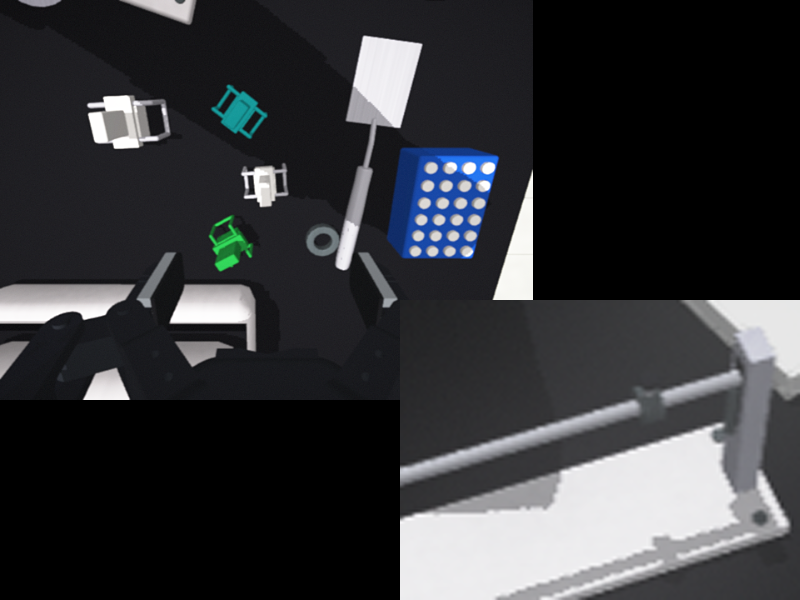

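Wrist crop: the small clip is at shown (265,185), its bore axis a few degrees off world y. Turquoise is at (240,110), green at (230,243), the ring at (322,240). The collar is at inset (650,403), and the bar is clear. Next: refine the fin and bar fits and check finger clearance.

```bash
python3 - <<'E'
from h import *
from scipy.optimize import least_squares
im,d,ci=load('w1');P=cloud('w1').astype(float)
near=(d>0)&(np.hypot(P[...,0]-.616,P[...,1]+.275)<.045)&(im.min(2)>70)&(np.ptp(im.astype(int),axis=2)<40)
for n,lo,hi in(('fin',.062,.082),('saddle',.03,.042)):
    m=near&(P[...,2]>lo)&(P[...,2]<hi); q=P[m]; print(n,m.sum(),np.median(q,0),q.min(0),q.max(0),cv2.minAreaRect((q[:,:2]*1000).astype(np.float32)))
h=im.max(2).astype(int)-im.min(2); m=(h>60)&(d>0)&(P[...,2]>.004)&(P[...,2]<.09)&(np.hypot(P[...,0]-.616,P[...,1]+.275)<.12)
q=P[m]-[.614,-.274,0]; g=im[m][:,2]<90
for n,k in(('green',g),('turq',~g)):
    if k.any(): print(n,(q[k].min(0)*1000).round(),(q[k].max(0)*1000).round()); 
Q=[]
for tag,l in(('sc1',(.5473,.0896)),('sd1',(.5259,.0515))):
    im,d,ci=load(tag);p=cloud(tag).astype(float)
    dv=np.array([.3055,.9522]);n=np.array([dv[1],-dv[0]])
    w=p[...,:2]-np.array([.54,.075]);s=w@dv;t=w@n
    m=(d>0)&(p[...,2]>.135)&(p[...,2]<.16)&(abs(t)<.02)&(s>-.125)&(s<.06)
    q=p[m]
    f=lambda a:np.hypot((q[:,:2]-[.54+a[0]*n[0],.075+a[0]*n[1]])@[np.cos(a[1]),-np.sin(a[1])] if 0 else (q[:,0]-.54-a[0]*n[0])*np.sin(a[1])-(q[:,1]-.075-a[0]*n[1])*np.cos(a[1]),q[:,2]-a[2])-.006
    o=least_squares(f,[0,1.26,.145],loss='soft_l1',f_scale=.001);print(tag,m.sum(),o.x,'rms',np.sqrt(np.mean(f(o.x)**2)))
    # collar by dark colour near bar / height >153
    m=(d>0)&(p[...,2]>.137)&(abs(t)<.03)&(s>.06)&(s<.16)
    ss=s[m];z=p[...,2][m];c=im[m].max(1)
    for a in np.arange(.08,.14,.002):
        k=(ss>=a)&(ss<a+.002); print('%.3f:%d/%d/%d'%(a,k.sum(),z[k].max()*1000 if k.any() else 0,c[k].min() if k.any() else 0),end=' ')
    print()
    m=(d>0)&(abs(t)<.02)&(p[...,2]>.16)&((s<-.13)|(s>.14));print('posts zmax',p[m][:,2].max(),'s range',s[m&(s<0)].max(),s[m&(s>0)].min())
E
```

```text
fin 424 [ 0.61466576 -0.27286308  0.06984868] [ 0.60773913 -0.28703303  0.06228238] [ 0.62074044 -0.26121311  0.07189067] ((614.6394653320312, -274.3940124511719), (12.00179386138916, 26.054981231689453), 4.70582389831543)
saddle 794 [ 0.61629884 -0.26589494  0.03468895] [ 0.58775078 -0.29559352  0.03010998] [ 0.64157347 -0.25359219  0.04159915] ((614.4338989257812, -274.5931091308594), (51.913028717041016, 40.53409957885742), 5.387467861175537)
green [ -68. -110.    4.] [  2. 106.  72.]
turq [-65. -94.   4.] [  2. 106.  72.]
sc1 410 [-0.00238236  1.26032843  0.14592568] rms 0.0017295771968093515
0.080:5/150/125 0.082:4/152/146 0.084:5/155/65 0.086:21/171/65 0.088:16/176/61 0.090:14/178/62 0.092:15/176/58 0.094:9/177/59 0.096:16/176/65 0.098:9/176/60 0.100:11/160/76 0.102:0/0/0 0.104:4/153/115 0.106:2/153/115 0.108:4/149/123 0.110:5/152/105 0.112:4/152/161 0.114:3/152/112 0.116:4/152/125 0.118:6/152/114 0.120:2/151/193 0.122:6/153/131 0.124:3/152/126 0.126:5/152/122 0.128:4/153/103 0.130:4/152/128 0.132:4/153/115 0.134:3/150/124 0.136:5/152/106 0.138:3/150/130 0.140:5/152/104 
posts zmax 0.6951865340815699 s range -0.14567790673088424 0.16280254401190794
sd1 293 [-0.00348161  1.26201189  0.14573302] rms 0.001083894794306554
0.080:3/152/85 0.082:4/151/110 0.084:13/161/75 0.086:32/176/44 0.088:25/176/41 0.090:15/177/43 0.092:11/178/46 0.094:8/176/46 0.096:9/177/46 0.098:4/175/73 0.100:4/176/44 0.102:4/156/86 0.104:1/174/49 0.106:0/0/0 0.108:0/0/0 0.110:0/0/0 0.112:1/154/197 0.114:1/151/159 0.116:2/150/123 0.118:1/150/175 0.120:2/149/158 0.122:2/151/112 0.124:2/151/140 0.126:2/151/186 0.128:2/150/128 0.130:2/151/168 0.132:4/153/148 0.134:1/150/169 0.136:2/151/185 0.138:2/152/126 0.140:2/152/198 
posts zmax 0.6894294992613355 s range -0.1446034831611508 0.159921128303048
```

```bash
cat >> h.py <<'E'
YB=1.2612; DV=np.array([np.cos(YB),np.sin(YB)]); NV=np.array([DV[1],-DV[0]])
PB=np.array([.5371,.0759]); SF=.0845   # point on the bar axis, arc length of stop face
ORI_B=[np.pi,0,YB]
def bar(s,z,t=0): return [*(PB+s*DV+t*NV),z]
E
python3 - <<'E'
from h import *
im,d,ci=load('w1');P=cloud('w1').astype(float); a=np.radians(5); c=np.array([.6146,-.2744])
w=P[...,:2]-c; x=w@[np.cos(a),np.sin(a)]; y=w@[-np.sin(a),np.cos(a)]
k=(d>0)&(abs(y)<.015)&(abs(x)>.034)&(abs(x)<.064)&(P[...,2]>.02)&(P[...,2]<.1)
print('obstacle pts',k.sum())
if k.sum()>0: print(x[k].min(),x[k].max(),y[k].min(),y[k].max(),P[...,2][k].max())
if k.sum()>0: raise SystemExit
o=[np.pi,0,np.pi/2+a]
r.move_to([*c,.14],o); r.movel([*c,.049],velocity=.06)
claw.close(f_grip=50); s=readout.read_state(); print(s['grip_width'],s['finger_force'],s['force'],s['tcp_pos'],s['t'])
r.movel([*c,.10],velocity=.08); r.dwell(.2); print(readout.read_state()['grip_width'])
r.movel([*c,.29]); r.move_to(bar(SF-.07,.27),ORI_B); r.dwell(.3)
shot('wrist','w2');shot('side','sd2'); s=readout.read_state(); print(s['tcp_pos'],s['tool_rot'],s['grip_width'],s['t'],s['force'])
cv2.imwrite('pics/cr2.png',np.hstack([cv2.resize(load('w2')[0],(400,300)),cv2.resize(load('sd2')[0][120:270,200:400],(400,300))])[:,:,::-1])
E
```

```text
obstacle pts 0
0.011084273794379922 50.51406383514404 [ 0.53696919 -0.17037199 -0.34476148] [ 0.61466184 -0.27439211  0.04904595] 4.925
0.011390339068900657
[0.54164331 0.0894054  0.26996796] [-3.14151155e+00  3.98945597e-05  1.26075902e+00] 0.011342684554285797 9.125 [-0.32354871  0.43359673 -0.06364686]
```

View pics/cr2.png

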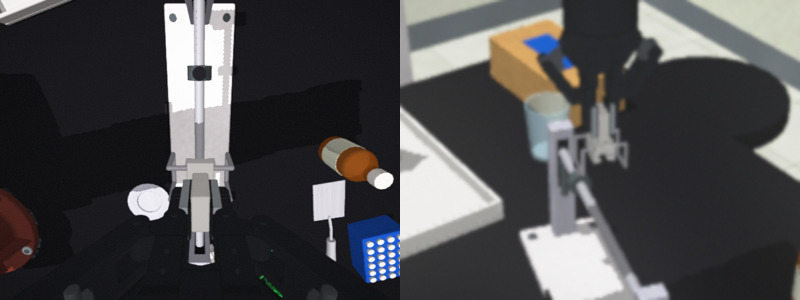

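The clip is held upright in the pads (wrist view 200,180), above and in line with the bar (200,50–150), with the collar at (200,73). I'll measure the bar, collar and clip in this same view.

```bash
python3 - <<'E'
from h import *
from scipy.optimize import least_squares
im,d,ci=load('w2');p=cloud('w2').astype(float)
w=p[...,:2]-PB; s=w@DV; t=w@NV; z=p[...,2]
m=(d>0)&(z>.13)&(z<.165)&(abs(t)<.02)&(s>-.0)&(s<.18)
b=m&((s<SF-.006)|(s>SF+.022)); B=np.c_[s[b],t[b],z[b]]
f=lambda a:np.hypot(B[:,1]-a[0]-a[1]*(B[:,0]-.05),B[:,2]-a[2])-.006
o=least_squares(f,[0,0,.145],loss='soft_l1',f_scale=.001); print('bar t@s=.05, dyaw, z',b.sum(),B[:,0].min(),B[:,0].max(),o.x,f(o.x).std())
for a in np.arange(.07,.12,.002):
    k=(d>0)&(z>.137)&(z<.2)&(abs(t)<.02)&(s>=a)&(s<a+.002); print('%.3f:%d/%d/%d'%(a,k.sum(),z[k].max()*1000 if k.any() else 0,im[k].max(1).mean() if k.any() else 0),end=' ')
k=(d>0)&(z>.25)&(z<.268)&(abs(t)<.04)&(abs(s-SF+.07)<.03); q=np.c_[s[k],t[k]]*1000
print('\nclip saddle+loops',k.sum(),cv2.minAreaRect(q.astype(np.float32)),np.median(z[k]))
k=(d>0)&(z>.255)&(z<.262)&(abs(s-SF+.055)<.008)&(abs(t)<.02); print('saddle top t',t[k].min(),t[k].max(),k.sum(), 'z',np.median(z[k]))
v,u=np.nonzero(m&(z>.156)); print('collar px',u.min(),u.max(),v.min(),v.max())
E
```

```text
bar t@s=.05, dyaw, z 3647 6.204462077048221e-06 0.166435975099367 [-0.00030343 -0.00090125  0.1449909 ] 0.0017045809933517787
0.070:50/151/211 0.072:49/152/210 0.074:51/152/211 0.076:51/152/211 0.078:51/152/211 0.080:51/152/211 0.082:49/151/210 0.084:52/152/211 0.086:62/174/146 0.088:110/176/73 0.090:121/176/61 0.092:137/176/58 0.094:122/176/62 0.096:142/176/60 0.098:120/176/67 0.100:120/176/76 0.102:73/159/142 0.104:52/152/208 0.106:64/153/208 0.108:54/152/207 0.110:50/151/208 0.112:51/151/208 0.114:56/152/208 0.116:59/152/205 0.118:54/152/207 
clip saddle+loops 2121 ((17.020023345947266, 0.6771087646484375), (35.29673767089844, 51.855560302734375), 0.3979968726634979) 0.2563068597823534
saddle top t -0.01682442784046121 0.010620461357234677 968 z 0.2569196370225305
collar px 305 332 105 129
```

```bash
sed -i 's/SF=.0845/SF=.0858/' h.py; python3 - <<'E'
from h import *
s0=SF-.070-.0013; T=-.0006
r.movel(bar(s0,.20,T),velocity=.1,ori=ORI_B); r.dwell(.3)
def F(n=3):
    a=[]
    for _ in range(n): a.append(readout.read_state()['force']); r.dwell(.01)
    return np.mean(a,0)
F0=F(8); print('F0',F0,np.linalg.norm(F0)); z=.188
r.movel(bar(s0,z,T),velocity=.04); mx=0; L=[]
while z>.142:
    z-=.0006; r.movel(bar(s0,z,T),velocity=.015); f=F()-F0; mx=max(mx,f[2]); L.append((round(z*1e3,1),*f.round(1)))
    if mx>5 and f[2]<mx-1.5: print('SNAP');break
    if f[2]>13.3: print('LIMIT');break
for l in L[::3]+L[-4:]: print(*l)
s=readout.read_state(); print(s['tcp_pos'],s['grip_width'],s['t'],s['ft_torque'])
r.dwell(.3); print('after',(F()-F0).round(2)); shot('side','sd3'); shot('wrist','w3'); shot('scene','sc3')
E
```

```text
F0 [ 0.16701789  0.14828252 -0.4640952 ] 0.5150408075909976
SNAP
187.4 -0.3 0.1 -0.2
185.6 -0.1 -0.7 -0.5
183.8 0.5 -0.3 -0.1
182.0 0.5 -0.6 0.8
180.2 0.5 0.1 2.8
178.4 0.4 0.1 2.9
176.6 0.4 -0.1 4.7
174.8 0.6 -0.2 5.8
173.0 0.2 -0.2 6.8
171.2 -0.7 -0.9 7.6
169.4 -0.6 -0.3 8.7
167.6 -1.3 -0.2 9.4
165.8 -0.8 -0.4 10.4
164.0 -0.7 -0.2 11.3
162.2 -0.6 -0.4 12.2
162.8 -1.6 -0.7 11.6
162.2 -0.6 -0.4 12.2
161.6 -1.0 -0.3 11.6
161.0 -0.4 0.3 7.6
[0.54106035 0.08996996 0.1613103 ] 0.011431404317970061 23.1667 [ 0.09485187 -0.05314613 -0.00922426]
after [0.05 0.2  7.66]
```

Force rose to 12.2 N, then dropped to 7.6 N: 7.66 N is about 13 mm of sink, which puts the bar at 0.132, matching the bore height. The clip is home. Next I relieve the load and slide it.

```bash
python3 - <<'E'
from h import *
s0=SF-.070-.0013; T=-.0006; F0=np.array([.167,.148,-.464])
def F(n=3):
    a=[]
    for _ in range(n): a.append(readout.read_state()['force']); r.dwell(.01)
    return np.mean(a,0)-F0
for z in(.168,.174): r.movel(bar(s0,z,T),velocity=.03); r.dwell(.2); print(z,F(6).round(2))
z=.174; s=s0
while s<SF-.020-.007:
    s+=.005; stop=r.movel(bar(s,z,T),velocity=.03,stop_force=6); f=F(); print('%.1f along %.2f z %.2f side %.2f'%((SF-s)*1e3,-f[:2]@DV,f[2],f[:2]@NV),stop)
    if stop: break
D=[]
while s<SF-.020+.006:
    s+=.0003; r.movel(bar(s,z,T),velocity=.01); a=-F(4)[:2]@DV; D.append(a)
    base=np.median(D[:8])
    if len(D)>4 and a>base+1.8: print('TOUCH?');break
print('s-gap',(SF-s)*1e3,np.round(D,1)); st=readout.read_state(); print(st['t'],st['tcp_pos'],st['grip_width'])
shot('wrist','w4'); shot('scene','sc4')
o=np.hstack([cv2.resize(load('w4')[0][80:320,200:440],(400,400),interpolation=2),cv2.resize(load('sc4')[0][180:270,290:380],(400,400),interpolation=2)])
cv2.imwrite('pics/cr4.png',o[:,:,::-1])
E
```

```text
0.168 [2.17 0.79 3.35]
0.174 [0.69 0.2  0.09]
66.3 along 3.32 z 0.23 side -0.21 False
61.3 along 2.21 z -0.18 side 0.20 False
56.3 along 1.89 z -0.35 side 0.27 False
51.3 along 2.48 z -1.12 side 0.27 False
46.3 along 2.05 z -1.05 side 0.33 False
41.3 along 1.51 z -1.08 side -0.15 False
36.3 along 1.16 z -1.03 side 0.48 False
31.3 along 1.36 z -2.20 side 0.60 False
26.3 along 1.03 z -1.95 side 0.28 False
TOUCH?
s-gap 18.500000000000085 [1.8 3.4 3.9 4.2 3.8 3.7 4.  3.5 4.3 4.4 4.6 4.  4.2 3.8 3.8 3.9 3.8 3.7
 4.  4.  4.  3.7 4.2 3.6 3.8 5.9]
35.3167 [0.55697898 0.14001637 0.17400663] 0.010910089599473023
```

View pics/cr4.png

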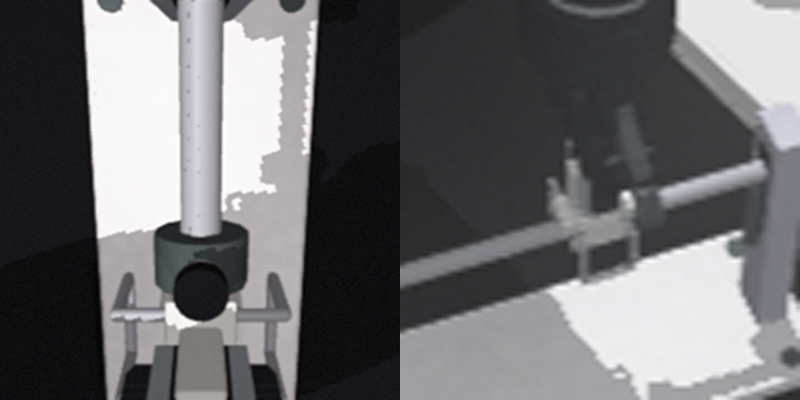

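The wrist crop shows the saddle end against the collar under its screw, and the scene crop shows no visible gap. One small step will confirm contact, then release.

```bash
python3 - <<'E'
from h import *
F0=np.array([.167,.148,-.464]); T=-.0006
def F(n=6):
    a=[]
    for _ in range(n): a.append(readout.read_state()['force']); r.dwell(.01)
    return np.mean(a,0)-F0
print('now',-F()[:2]@DV)
s=SF-.0185+.0002; r.movel(bar(s,.174,T),velocity=.01); f=F(); print('step',-f[:2]@DV,f[2])
claw.gripper_open(); r.dwell(.3); print('open',F(),readout.read_state()['grip_width'])
r.movel(bar(s,.26,T),velocity=.08); r.dwell(.5)
shot('wrist','w5'); shot('scene','sc5')
for tag in('w2','w5'):
    im,d,ci=load(tag);p=cloud(tag).astype(float);w=p[...,:2]-PB; S=w@DV; t=w@NV; z=p[...,2]
    k=(d>0)&(z>.145)&(z<.165)&(abs(t)<.014)&(S>.075)&(S<.12)&(im.max(2)<110); print(tag,'dark collar s',np.percentile(S[k],[2,50,98]),k.sum())
    k=(d>0)&(z>.14)&(z<.185)&(abs(t)<.014)&(S>.11)&(S<.14); print(' bar t,z',np.median(t[k]),np.percentile(z[k],90))
    if tag=='w5':
        k=(d>0)&(z>.18)&(z<.205)&(abs(t)<.03)&(abs(S-s)<.03)&(im.min(2)>70); q=np.c_[S[k],t[k]]; print('fin top',k.sum(),q.mean(0),np.median(z[k]),cv2.minAreaRect((q*1000).astype(np.float32)))
o=np.hstack([cv2.resize(load('w5')[0],(400,400)),cv2.resize(load('sc5')[0][180:270,290:380],(400,400),interpolation=2)])
cv2.imwrite('pics/cr5.png',o[:,:,::-1]); print(readout.read_state()['t'])
E
```

```text
now 5.03808627670497
step 6.006207375784162 -1.319632912657155
open [-0.08963927 -0.05564863  0.63396929] 0.08535627580438453
w2 dark collar s [0.08761116 0.09587002 0.10215956] 430
 bar t,z -0.00029511215398997403 0.15139071964658332
w5 dark collar s [0.08774867 0.09886587 0.10295173] 595
 bar t,z -0.0006535482190099626 0.15029451444562353
fin top 881 [ 0.06922695 -0.00039111] 0.19365019273586137 ((67.08511352539062, -0.3403964042663574), (11.99631404876709, 26.611373901367188), 89.99064636230469)
38.65
```

View pics/cr5.png

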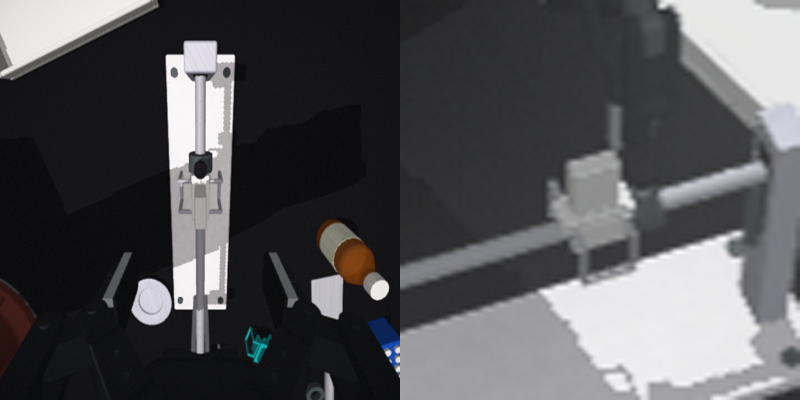

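The clip sits upright and free against the collar. Fin top is 0.194 (0.195 expected, less about 1 mm sag), the centre is about 20 mm from the collar face, and the collar moved under 1 mm.

```bash
python3 -c "
from h import *
print(r.hand_in())"
```

```text
the job is handed in; nothing more can be done
None
```

The small white clip was snapped home on the bar (peak press 12.2 N), slid until it touched the stop collar, released and handed in; the last view put the collar shift under 1 mm, but the hand-in returned no verdict.

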